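Fit a fresh label roll on its sprung spindle into the bench holder

ROBOT

A 6-joint arm with a two-finger parallel gripper is mounted at the origin on the work surface. World frame = base frame: x ahead of the robot, y to its left, z up, the work surface at z = 0. Lengths are in mm, angles in rad, forces in N, time in s.
With the tool pointing down it reaches from about 350 to 875 mm from the base axis. Payload 4.2 kg.
Tool frame: the origin (TCP) lies between the finger pads; the fingertips stand 11 mm ahead of it and the grasp point (between the pads) lies 8 mm behind it; z points along the fingers, y is the direction in which the jaws open and shut (so a half turn about z gives the same grasp; the last joint's range is limited). The gripper opens to 85 mm and grips with 20 to 120 N. Pads are 22 mm wide; open, the fingers measure 114 mm over their backs; the gripper's body (76 mm by 85 mm) begins 54 mm behind the grasp point. The pads swing forward as they close: fully open they stand 13 mm farther back than shut.
Start: joints at [1.467, 0.385, 0.008, 0, -1.194, -0.259], TCP at [221.775, 584.307, 242.312] pointing down, gripper open.
Joint ranges: [-3.14, 3.14], [-1.21, 2.06], [-1.07, 1.41], [-3.16, 2.05], [-2.99, -0.16], [-3.1, 3.1]. Speed limits (rad/s): [2.79, 2.79, 3.14, 3.14, 3.14, 3.14].

INTERFACE

Orientations are given as a unit quaternion [x, y, z, w].
In Python, from bench import * gives the robot as it stands. The module is installed in compiled form; this text tells all that it offers.
- The arm moves only by the tool drive_tool, never from a script. Its argument "increments" is a list of rows, each a list of 3 entries, a list of its own where there are three numbers: the gripper command: -1 is shut, 1 is fully open, values between are in proportion, then the shift along the tool's x, y, z scaled (see below), then the turn about the tool's z scaled (see below). In form: [[hand, [tx, ty, tz], turn], ...]. A call has 1 to 20 rows; each row shifts and turns the commanded pose from where the row before left it, along the tool's axes as they then stand; what a row does not reach is not made up. The controller multiplies each number of a shift by 0.3 m and each number of a turn by 2 rad. A row lasts 1/8 s, in which the tool goes at most 62.5 mm and 10.7 degrees, less where a joint would pass 70% of its speed; a pose out of reach is approached as far as the arm can. A call with a number of a shift or a turn outside -1 to 1 is refused whole. A call with a gripper value outside its range is refused whole. The fingers move at their own pace and stop on an object; the grip force is fixed at half the most. Time passes only in rows, so rows that do not move let the fingers close. It gives the time, the measured TCP pose, the force and the opening at its end, in the units of the state.
- read_state(): the state, without advancing time (a new reading comes with each control period).
- get_image(name): name is "side" or "top" or "wrist"; returns the picture (384x512x3 uint8, red, green, blue); there is no depth.
- calibration(name): a dict with "fovy" (degrees; the focal length in pixels is half the picture's height over the tangent of half this angle, whatever the lens; pixels are square), "cx", "cy" (the principal point, pixels), "R" (3x3) and "t" (3): a world point X has camera coordinates R X + t. Camera axes: x right, y down, z forward; pixel columns grow to the right and rows downward; lengths in mm; the calibration is good to about 2 mm. A picture is of the moment at which its call begins: read the wrist's pose just before it. calibration takes no time and is no camera call; for the wrist camera it gives the pose at the moment of the call.
- job_done(): hands the job in, once; it reports no verdict.
The state is a dict: "clock": time; "joints": joint angles; "joint_vel": joint speeds; "joint_efforts": joint torques, N m; "position": TCP position; "ee_rot": TCP orientation; "contact_force": force on the tool from outside, world axes, zero at the start; "wrist_torque": the same for the moment, N m; "gripper_width": finger opening in mm.
Only numpy, scipy, OpenCV 4.12 (cv2) and the standard library are available. Lean on these libraries where they do the work, as an engineer would, in place of code of your own. Each camera call takes 0.05 s, during which the arm holds its last target.

TASK

Take the old cardboard core out of the roll holder and put it in the grey scrap bin, then fit the fresh green roll between the holder's cups by squeezing its orange spring plunger in (the tall back plate is there to press against), so that its dark fixed pin sits fully home in the round closed cup and the plunger in the open-topped cup, down on its floor. Let go of everything, and do not push or knock over the pots, bowl, brush and bottles standing about.

Things in the scene. Friction and masses are not known exactly. Their poses are not given: they have to be found in the camera images.
- holder: Roll holder, fixed; place and yaw vary. Origin: centre of its underside; z up. Its cups' axis runs along its y, 64 mm above the table. Dark base 64 (x) by 172 (y) by 6 mm, with two ribs 3 wide, 4 high along y at x = +-15.5 mm. Aluminium uprights: at -y, y -81 to -73, 44 mm wide, top at z = 78, with the closed cup; at +y the tall back plate, y 76 to 84, 50 mm wide, top at z = 128.
- closed_cup (a point): Blue round closed cup, mouth to the holder's +y, inner diameter 20 mm, outer 28, 10 mm deep. The point: centre of its inner bottom (holder frame 0, -70, 64 mm); rim at y = -60; axes as the holder's. Takes the fixed pin. Its upper edge and upright end 14 mm above the axis.
- open_cup (a point): Blue U-shaped open-topped cup against the tall back plate, y 68 to 76, 20 mm wide inside, floor 10 mm below the cups' axis, cheeks flared at the top, ending 21 mm above the axis. The point: on the face of the back plate at the cups' axis (holder frame 0, 76, 64 mm); axes as the holder's. Takes the plunger, from above.
- roll: Green roll on its sprung spindle, loose, 0.2 to 0.45 kg. Origin mid-roll on its axis, 27 mm above the table at the start; axis = its y; z up. Green cylinder 48 mm diameter, y -51 to 51; black square end plates 54 by 54 by 4 mm (outer faces y = +-55) stop it rolling. At -y a fixed dark pin 14 mm diameter, 12 long; at +y the orange plunger, 14 mm diameter, 32 mm out when free.
- pin_tip (a point): Centre of the end face of the fixed pin, roll frame (0, -67, 0) mm; axes as the roll's. Seated, it touches the closed cup's bottom (roll origin at holder y = -3) and lies on the cup's floor, so the roll's axis is then 3 mm below the cups' axis.
- plunger_tip (a point): Centre of the end face of the orange plunger, roll frame (0, 87, 0) mm when free; moves with it; axes as the roll's.
- plunger (a joint): How far the plunger is pressed in, m: 0 free, 0.024 at its stop; spring 2 N at 0, plus 200 N/m (6.8 N at the stop). Seated it reads about 0.008. With its end against the back plate it must be over 0.018 in (roll origin beyond holder y = 7 mm) for the pin to pass the closed cup's rim.
- core: Old cardboard core, a brown cylinder 36 mm in diameter, 96 mm long, 40 g, lying along the holder's y between the ribs on its base; origin at its centre, axis along its own y. It blocks the roll's way down.
- bin: Grey open scrap bin, fixed, 190 (x) by 150 (y) by 75 mm high, walls and floor 4 mm; origin: centre of its underside. May stand on either side of the holder, the roll on the other.
- blue_pot: Small dark blue pot, 74 mm across, 68 mm high, by the roll; origin under its centre. Leave alone.
- clay_pot: Small clay-coloured pot, 72 mm across, 60 mm high, by the roll; origin under its centre. Leave alone.
- bowl: Teal bowl 90 mm across, 45 mm high, behind the holder; origin under its centre. Leave alone.
- brush: Hand brush, 170 mm long, lying in front of the holder along its own x, under 40 mm high. Leave alone.
- sprayer: White bottle with black cap, 64 mm across, 180 mm high, behind the holder; origin under its centre. Leave alone.
- water: Green bottle, 62 mm across, 190 mm high, behind the bin; origin under its centre. Leave alone.
There are look-alikes about, which are no part of the job. Of the things like the core, leave any that is blue; of the rest the smaller one is meant.

How it is judged (in metres and radians):
On the way:
1. the old core lies in the scrap bin (x of core in the frame of bin between -0.095 and 0.095 m and y of core in the frame of bin between -0.075 and 0.075 m and z of core in the frame of bin between 0 and 0.065 m), for 0.2 s.
At the end, for the whole second after the job is handed in: Core centre inside the bin, under 65 mm high. Pin end and plunger end each within 5 mm along, 6 mm sideways and +5/-9 mm in height of the closed cup's bottom centre and the open cup's point; plunger 3 to 16 mm in; roll and core at rest (all of step 1 and x of pin_tip in the frame of closed_cup between -0.006 and 0.006 m and z of pin_tip in the frame of closed_cup between -0.009 and 0.005 m and y of pin_tip in the frame of closed_cup between -0.005 and 0.005 m and x of plunger_tip in the frame of open_cup between -0.006 and 0.006 m and z of plunger_tip in the frame of open_cup between -0.009 and 0.005 m and y of plunger_tip in the frame of open_cup between -0.005 and 0.005 m and value of joint plunger between 0.003 and 0.016 m and linear speed of each of roll, core below 0.02 m/s); the robot touches nothing.
It fails at once if a pot pushed more than 30 mm or knocked over (0.5 rad) (distance of any of blue_pot, clay_pot from where it was at the start of the episode above 0.03 m or angle between any of blue_pot, clay_pot's own z axis and vertical above 0.5 rad).
It fails at once if the bowl or the brush pushed more than 30 mm (distance of any of bowl, brush from where it was at the start of the episode above 0.03 m).
It fails at once if a bottle pushed more than 30 mm or knocked over (0.5 rad) (distance of any of sprayer, water from where it was at the start of the episode above 0.03 m or angle between any of sprayer, water's own z axis and vertical above 0.5 rad).
It also fails if it takes over 72 s, if anything falls off the work surface, if the arm or the gripper's body presses on something with over 40 N, if the wrist force passes 120 N, or if a joint passes its speed limit or range.

## Working session

There is one attempt and no reset: what is moved stays moved. The work goes in short steps, Python scripts to look and compute and a tool call to move; the robot and the scene stay as the last step left them, time stands still between calls to the robot, and variables do not carry over. Pictures are saved under pics/ and viewed, and the job is handed in when it is done.

Besides the shell and the picture viewer there is one more tool, called after "Call:" as a command line: name --argument value ..., lists and objects as JSON in quotes. drive_tool: Moves the arm, as the interface text tells. Shifts and turns lie within -1 to 1; 1 stands for 0.3 m of shift or 2 rad of turn. Its arguments: {"type":"object","properties":{"increments":{"type":"array"}},"required":["increments"]}

```bash
mkdir -p pics
cat > h.py <<'E'
from bench import *
import numpy as np, cv2
def save(n,im): cv2.imwrite('pics/%s.png'%n, cv2.cvtColor(im,cv2.COLOR_RGB2BGR))
def K(c,h=384):
    f=h/2/np.tan(np.radians(c['fovy'])/2); return f,c['cx'],c['cy']
def ray(c,u,v):
    f,cx,cy=K(c); R=np.array(c['R']);t=np.array(c['t'])
    d=R.T@np.array([(u-cx)/f,(v-cy)/f,1]); return -R.T@t,d
def onz(c,u,v,z):
    o,d=ray(c,u,v); return o+d*(z-o[2])/d[2]
def proj(c,X):
    f,cx,cy=K(c); p=np.array(c['R'])@np.array(X,float)+np.array(c['t']); return np.array([cx+f*p[0]/p[2],cy+f*p[1]/p[2]])
def snap(names,tag):
    r={}
    for n in names:
        c=calibration(n); im=get_image(n); r[n]=(c,im); save(tag+'_'+n,im)
        np.savez('pics/%s_%s.npz'%(tag,n),im=im,**{k:np.array(v) for k,v in c.items() if k in('fovy','cx','cy','R','t')})
    return r
def load(tag,n):
    d=np.load('pics/%s_%s.npz'%(tag,n)); return {k:d[k] for k in('fovy','cx','cy','R','t')},d['im']
E
python3 - <<'E'
from h import *
r=snap(['side','top','wrist'],'a')
s=read_state(); print(s)
for n in r: print(n,r[n][0])
E
```

```text
{'clock': 0.15, 'joints': array([ 1.46659605e+00,  3.85376464e-01,  6.96291528e-03, -3.68810878e-04,
       -1.19400367e+00, -2.58612758e-01]), 'joint_vel': array([-0.00043369, -0.00107315,  0.00475422,  0.00171251, -0.00012736,
       -0.00201016]), 'joint_efforts': array([-4.73284217e-05, -3.92680120e+01,  1.88581216e+01,  4.18860242e+00,
       -3.43417050e-03, -2.43148861e-06]), 'position': array([221.64012268, 583.93646265, 241.48152892]), 'ee_rot': array([ 9.83578306e-01, -1.80480000e-01, -1.08394221e-04,  8.21253730e-04]), 'contact_force': array([ 0.34206044,  0.4698129 , -0.01429007]), 'wrist_torque': array([-0.04674442,  0.00516696,  0.01459163]), 'gripper_width': 85.54251447737943}
side {'fovy': 46.4384244614272, 'cx': 255.23848304849906, 'cy': 192.96862911547504, 'R': array([[ 0.99449563, -0.10350567, -0.01627929],
       [-0.06877889, -0.52767465, -0.84665751],
       [ 0.07904368,  0.84311686, -0.53188913]]), 't': array([-536.28019898,  107.19470286, 1216.37744101])}
top {'fovy': 48.391882022602225, 'cx': 257.26768060960705, 'cy': 185.72019891837962, 'R': array([[-0.00491057, -0.99990794,  0.01264896],
       [-0.98802472,  0.00290069, -0.15426841],
       [ 0.15421752, -0.01325503, -0.98794801]]), 't': array([   8.08514811,  566.79011117, 1320.73349283])}
wrist {'fovy': 69.53744076882205, 'cx': 258.334310689325, 'cy': 191.20053311253577, 'R': array([[-0.35545178, -0.93468931,  0.00315179],
       [-0.8878716 ,  0.33869757,  0.31139681],
       [-0.29212677,  0.10788817, -0.95027475]]), 't': array([622.9789877 , -42.05098798, 381.05068786])}
```

View pics/a_top.png

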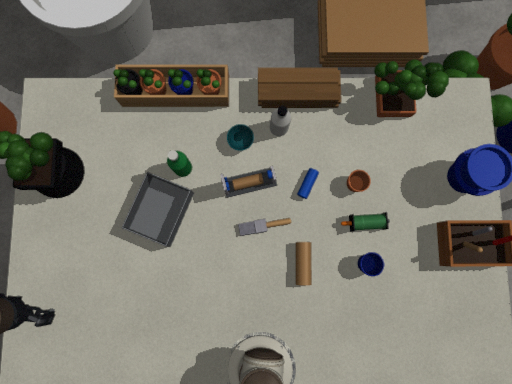

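View pics/a_side.png

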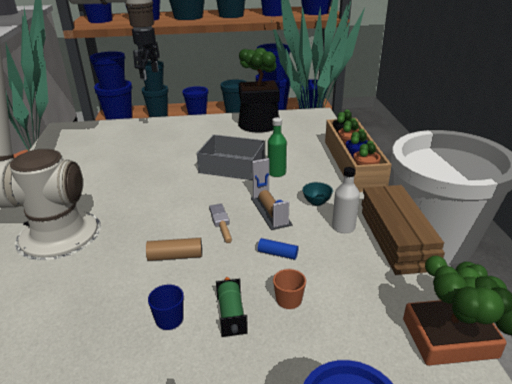

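View pics/a_wrist.png

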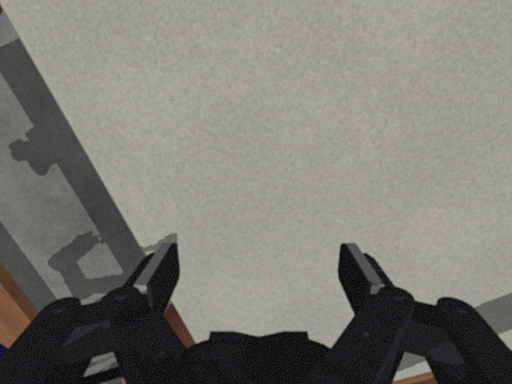

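Top view: the core candidates are brown in the holder at (245,182), blue at (308,183) and a larger brown one at (304,263). The one in the holder is the smaller non-blue one. The roll is at (368,222), the bin at (158,210). I'll enlarge to confirm.

Run:
```python
from h import *
c,im=load('a','top')
a=cv2.resize(im[155:205,205:295],None,fx=8,fy=8,interpolation=cv2.INTER_CUBIC)
save('z1',a)
b=cv2.resize(im[150:290,290:400],None,fx=4,fy=4,interpolation=cv2.INTER_CUBIC)
save('z2',b)
c,im=load('a','side')
a=cv2.resize(im[150:240,225:325],None,fx=6,fy=6,interpolation=cv2.INTER_CUBIC)
save('z3',a)
```

```text
(no output)
```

View pics/z1.png

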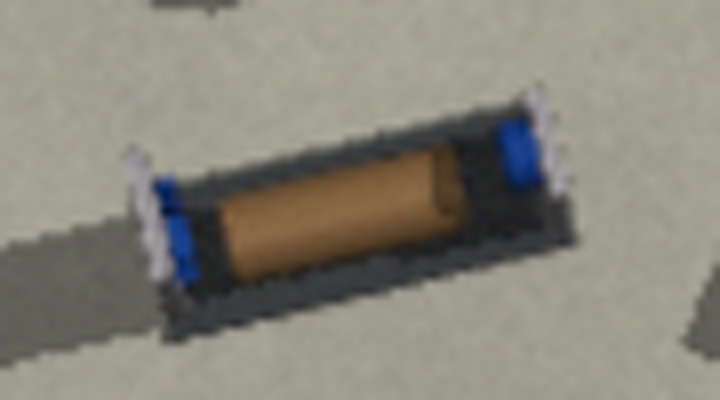

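View pics/z2.png

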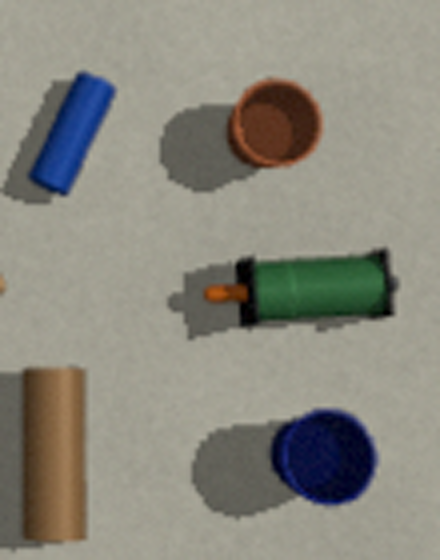

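View pics/z3.png

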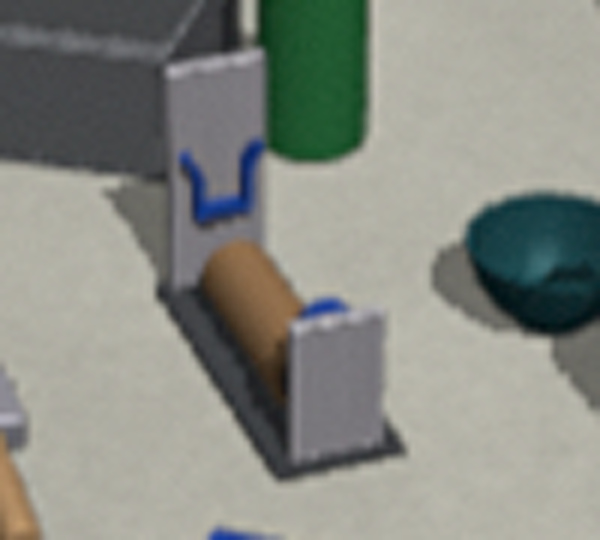

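The enlarged crops confirm it: the brown core (z1 centre ≈(340,210)) lies in the holder. The tall plate is on the left (+y) and the closed cup on the right. The roll's plunger points left and its pin right.

Run:
```python
from h import *
c,im=load('a','top')
p=lambda u,v,z,o=(205,155),s=8: onz(c,o[0]+(u+.5)/s-.5,o[1]+(v+.5)/s-.5,z)
BL=p(170,338,6);BR=p(575,240,6);print('base',BL,BR,np.linalg.norm(BL-BR))
d=(BL-BR);d/=np.linalg.norm(d);print('yaw of y',np.degrees(np.arctan2(-d[0],d[1])))
y=d;x=np.array([d[1],-d[0],0]);print('holder ctr',(BL+BR)/2+32*x)
A=p(537,92,78);B=p(562,190,78);print('closed top',A,B,np.linalg.norm(A-B),(A+B)/2+77*y)
A=p(138,155,128);B=p(160,275,128);print('back top',A,B,np.linalg.norm(A-B),(A+B)/2-80*y)
# core
m=cv2.inRange(cv2.cvtColor(im,cv2.COLOR_RGB2HSV),(5,80,40),(20,255,255))
m[:, :215]=0;m[:,290:]=0;m[:160]=0;m[205:]=0
n,l,s,ce=cv2.connectedComponentsWithStats(m)
for i in range(1,n):
  if s[i,4]>30: print(s[i],ce[i],onz(c,*ce[i],24))
# roll: green
g=cv2.inRange(cv2.cvtColor(im,cv2.COLOR_RGB2HSV),(55,80,40),(80,255,255));g[:205]=0;g[240:]=0;g[:,:330]=0;g[:,400:]=0
ys,xs=np.nonzero(g);P=np.array([onz(c,u,v,32)[:2] for u,v in zip(xs,ys)])
mu=P.mean(0);w,V=np.linalg.eigh(np.cov((P-mu).T));v=V[:,1];v*=np.sign(v[1]);print('roll green',mu,np.degrees(np.arctan2(-v[0],v[1])),np.sqrt(12*w))
q=lambda u,v,z:p(u,v,z,(290,150),4)
pl=q(205,294,27);pn=q(398,286,27);print('plunger tip',pl,'pin',pn,np.linalg.norm(pl-pn))
for nme,(u,v),z in(('clay',(276,118),60),('blue',(328,450),68)): print(nme,q(u,v,z))
for nme,(u,v) in dict(bin=(158,209)).items(): print(nme,onz(c,u,v,0),onz(c,u,v,75))
for u,v in((153,174),(193,191),(167,245),(126,224)): print('bincorner',onz(c,u,v,75))
print('brush',onz(c,240,228,20),onz(c,290,222,20)); print('sprayer cap',onz(c,283,110,180),'water',onz(c,176,154,190), 'bowl',onz(c,240,138,45))
```

```text
base [536.36069562 108.30833372   6.        ] [576.4049483  -57.68261757   6.        ] 170.7528567351924
yaw of y 13.563085976726445
holder ctr [587.49041537  32.81736552   6.        ]
closed top [623.77718307 -39.22822216  78.        ] [584.75370018 -48.59821282  78.        ] 40.132641856186204 [586.20772057  30.93942916  78.        ]
back top [589.83466052 113.33608491 128.        ] [544.25156979 104.76796569 128.        ] 46.38136293397279 [585.80438378  31.28304177 128.        ]
[232 173  31  17 334] [247.31137725 181.30538922] [584.52408654  37.83182539  24.        ]
roll green [ 451.66990237 -351.86453315] 3.602854901854024 [ 44.05946417 102.14886503]
plunger tip [ 447.60314957 -261.1799072    27.        ] pin [ 453.37383491 -416.44052818   27.        ] 155.36782561461547
clay [ 584.54448186 -315.65357084   60.        ]
blue [ 325.27313751 -342.80985498   68.        ]
bin [497.80696365 329.31608135   0.        ] [490.18684185 312.86477975  75.        ]
bincorner [599.9780071  331.82107988  75.        ]
bincorner [545.94549127 206.12338614  75.        ]
bincorner [380.03026496 282.13803142  75.        ]
bincorner [444.39490294 409.24644713  75.        ]
brush [433.81232951  61.45798682  20.        ] [452.34139704 -98.99451454  20.        ]
sprayer cap [771.84915711 -69.48474129 180.        ] water [636.96979637 240.94613167 190.        ] bowl [723.59484178  61.15919858  45.        ]
```

Call:
drive_tool --increments '[[1,[0,0,0],0.081],[1,[0,0,0],0.081],[1,[0,0,0],0.081],[1,[0,0,0],0.081],[1,[0,0,0],0.081],[1,[0,0,0],0.08],[1,[0.187,-0.068,0],0],[1,[0.187,-0.068,0],0],[1,[0.187,-0.068,0],0],[1,[0.187,-0.068,0],0],[1,[0.187,-0.068,0],0],[1,[0.187,-0.068,0],0],[1,[0.187,-0.068,0],0],[1,[0.187,-0.068,0],0],[1,[0.187,-0.068,0],0],[1,[0.187,-0.068,0],0],[1,[0.187,-0.068,0],0],[1,[0,0,0],0]]'

```text
clock: 2.4
position: [586.5, 34.1, 241.2]
ee_rot: [0.784, -0.62, -0.0, 0.001]
contact_force: [-0.5, 0.8, -0.3]
gripper_width: 85.4
```

```bash
cat >> h.py <<'E'
def tool(s=None):
    s=s or read_state()
    from scipy.spatial.transform import Rotation as Ro
    R=Ro.from_quat(s['ee_rot']).as_matrix(); return s['position'],R
def yaw(R): return np.degrees(np.arctan2(R[1,0],R[0,0]))
def go(X,yw=None):
    p,R=tool(); d=R.T@(np.array(X)-p); print('now',p.round(1),'yaw',yaw(R).round(2),'tool d mm',d.round(1),'scaled',(d/300).round(4), 'turn', None if yw is None else round(-np.radians(yw-yaw(R))/2,4))
E
python3 - <<'E'
from h import *
p,R=tool();print(p,yaw(R),R.round(3),read_state()['joints'].round(2))
snap(['wrist'],'b')
E
```

```text
[586.52864432  34.11921901 241.17449549] -76.69710309942022 [[ 0.23  -0.973 -0.001]
 [-0.973 -0.23  -0.001]
 [ 0.     0.002 -1.   ]] [ 0.33  0.32 -0.09  0.   -1.16 -0.1 ]
```

View pics/b_wrist.png

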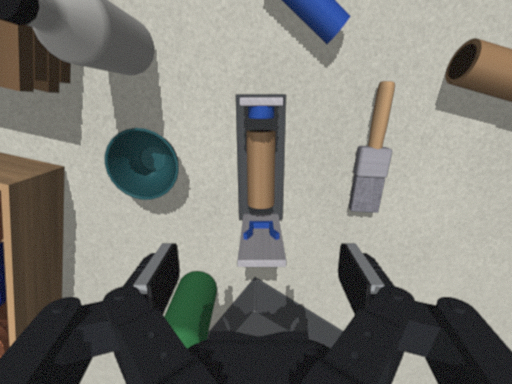

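The wrist view shows the holder upright, with the closed cup at top (262,112), the core at (261,170) and the back plate top edge at v≈265. I'll measure finely.

Run:
```python
from h import *
c,im=load('b','wrist')
save('z4',cv2.resize(im[85:275,225:300],None,fx=3.1,fy=3.1,interpolation=cv2.INTER_CUBIC))
a=cv2.resize(im[85:180,215:305],None,fx=6,fy=6,interpolation=cv2.INTER_CUBIC);save('z5',a)
a=cv2.resize(im[180:275,215:305],None,fx=6,fy=6,interpolation=cv2.INTER_CUBIC);save('z6',a)
m=cv2.inRange(cv2.cvtColor(im,cv2.COLOR_RGB2HSV),(5,80,40),(20,255,255))
m[:,:235]=0;m[:,290:]=0;m[:120]=0;m[215:]=0
cn=max(cv2.findContours(m,0,1)[0],key=cv2.contourArea);print(cv2.minAreaRect(cn),cv2.boundingRect(cn))
```

```text
((260.5, 169.5), (77.0, 27.0), 90.0) (247, 131, 28, 78)
```

View pics/z5.png

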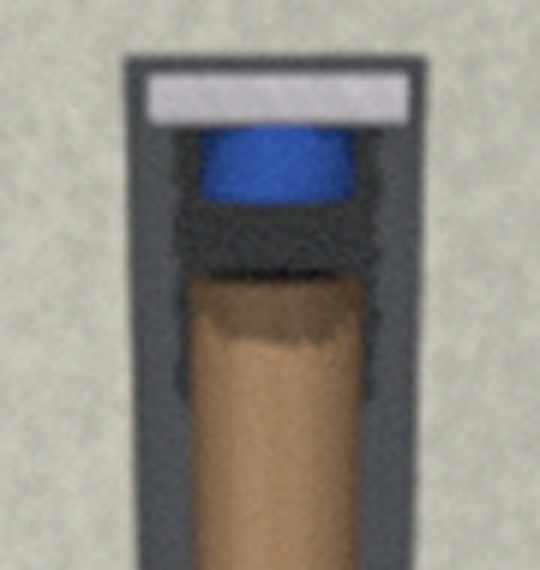

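View pics/z6.png

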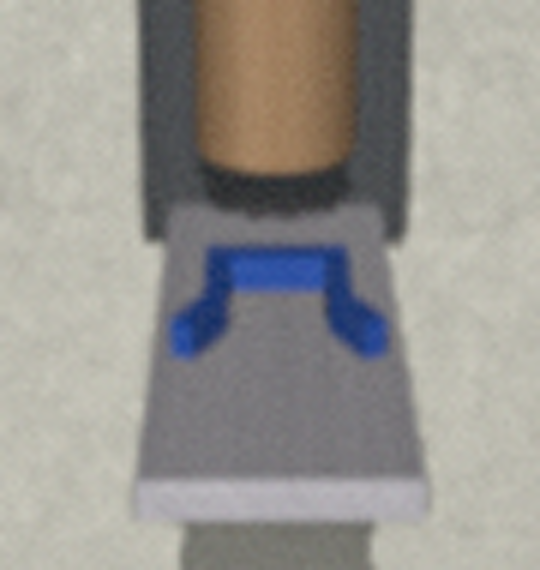

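Run:
```python
from h import *
c,im=load('b','wrist')
p=lambda u,v,z,o: onz(c,215+(u+.5)/6-.5,o+(v+.5)/6-.5,z)
pts=[]
def add(n,u,v,z,o,hx,hy):
    X=p(u,v,z,o);pts.append((hx,hy,X[0],X[1]));print(n,X.round(1))
add('u',148,73,78,85,22,-81);add('u',409,73,78,85,-22,-81);add('u',405,125,78,85,-22,-73);add('u',150,125,78,85,22,-73)
add('b',133,520,128,180,25,84);add('b',430,520,128,180,-25,84);add('b',429,478,128,180,-25,76);add('b',137,478,128,180,25,76)
add('base',126,58,6,85,32,-86);add('base',427,58,6,85,-32,-86)
P=np.array(pts);A=P[:,:2];B=P[:,2:]
a0,b0=A.mean(0),B.mean(0);H=(A-a0).T@(B-b0);U,S,V=np.linalg.svd(H);R=V.T@U.T
t=b0-R@a0;print('holder',t,'yaw',np.degrees(np.arctan2(R[1,0],R[0,0])));print((B-(A@R.T+t)).round(1))
print('core',onz(c,261,131,24),onz(c,261,208,42), onz(c,260.7,170,42))
```

```text
u [623.1 -43.6  78. ]
u [580.3 -53.6  78. ]
u [578.9 -45.4  78. ]
u [621.  -35.5  78. ]
b [588.2 117.4 128. ]
b [538.9 105.9 128. ]
b [541.2  98.  128. ]
b [589.2 109.2 128. ]
base [632.8 -45.4   6. ]
base [571.6 -59.8   6. ]
holder [582.80751365  30.2931465 ] yaw 13.389950119867903
[[ 0.1 -0.1]
 [ 0.2 -0. ]
 [ 0.6  0.4]
 [-0.1  0.2]
 [ 0.5 -0.4]
 [-0.2 -0.3]
 [ 0.3 -0.4]
 [-0.3 -0.8]
 [-1.1  0.6]
 [ 0.   1. ]]
core [591.90969392 -10.41379069  24.        ] [569.96221579  82.3374587   42.        ] [581.96782756  33.71271238  42.        ]
```

Call:
drive_tool --increments '[[1,[0,0.008,0.18],0],[1,[0,0,0.18],0],[1,[0,0,0.18],0],[1,[0,0,0.1],0],[1,[0,0,0.085],0],[1,[0,0,0],0],[-1,[0,0,0],0],[-1,[0,0,0],0],[-1,[0,0,0],0],[-1,[0,0,0],0],[-1,[0,0,0],0],[-1,[0,0,0],0]]'

```text
clock: 3.95
position: [583.9, 37.2, 26.4]
ee_rot: [0.786, -0.618, 0.001, -0.001]
contact_force: [-0.8, 1.2, 6.6]
gripper_width: 34.0
```

Call:
drive_tool --increments '[[-1,[0,0,-0.1],0],[-1,[0,0,-0.15],0],[-1,[0,0,-0.2],0],[-1,[0,0,-0.1],0],[-1,[0,0,0],0]]'

```text
clock: 4.58
position: [584.3, 37.2, 193.1]
ee_rot: [0.786, -0.618, 0.002, -0.003]
contact_force: [-1.2, 0.2, 0.0]
gripper_width: 33.8
```

Run:
```python
from h import *
go((492,308,190))
snap(['side'],'c')
```

```text
now [584.3  37.2 193.1] yaw -76.37 tool d mm [-284.9   25.9    3. ] scaled [-0.9498  0.0864  0.0102] turn None
```

View pics/c_side.png

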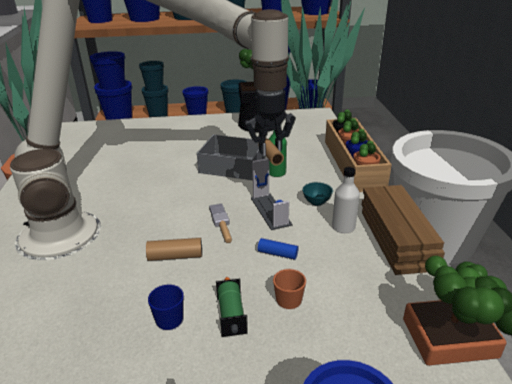

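Call:
drive_tool --increments '[[-1,[-0.19,0.017,0],0],[-1,[-0.19,0.017,0],0],[-1,[-0.19,0.017,0],0],[-1,[-0.19,0.017,0],0],[-1,[-0.19,0.017,0],0],[-1,[0,0,0.15],0],[-1,[0,0,0.18],0],[-1,[0,0,0.14],0],[-1,[0,0,0],0],[1,[0,0,0],0],[1,[0,0,0],0],[1,[0,0,0],0],[1,[0,0,0],0],[1,[0,0,-0.15],0],[1,[0,0,-0.2],0],[1,[0,0,-0.2],0],[1,[0,0,0],0]]'

```text
clock: 6.75
position: [493.3, 309.8, 220.5]
ee_rot: [0.786, -0.618, 0.001, -0.007]
contact_force: [0.4, -0.1, -1.4]
gripper_width: 86.0
```

Run:
```python
from h import *
go((451.5,-347,211),-87)
snap(['wrist'],'d')
```

```text
now [493.3 309.8 220.5] yaw -76.32 tool d mm [628.3 196.1   3.2] scaled [2.0944 0.6535 0.0106] turn 0.0932
```

View pics/d_wrist.png

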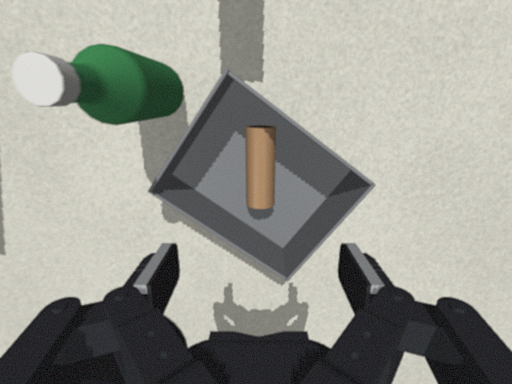

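The wrist view shows the core lying in the bin at (260,167). Next, the roll.

Call:
drive_tool --increments '[[1,[0,0,0],0.0466],[1,[0,0,0],0.0466],[1,[0.198,0.023,0],0],[1,[0.198,0.023,0],0],[1,[0.198,0.023,0],0],[1,[0.198,0.023,0],0],[1,[0.198,0.023,0],0],[1,[0.198,0.023,0],0],[1,[0.198,0.023,0],0],[1,[0.198,0.023,0],0],[1,[0.198,0.023,0],0],[1,[0.198,0.023,0],0],[1,[0.198,0.023,0],0],[1,[0,0,0],0]]'

```text
clock: 8.55
position: [447.3, -351.6, 211.4]
ee_rot: [0.723, -0.691, -0.002, 0.001]
contact_force: [-1.0, 1.3, -0.6]
gripper_width: 85.3
```

Run:
```python
from h import *
c,im=snap(['wrist'],'e')['wrist']
g=cv2.inRange(cv2.cvtColor(im,cv2.COLOR_RGB2HSV),(55,60,40),(80,255,255))
cn=max(cv2.findContours(g,0,1)[0],key=cv2.contourArea);r=cv2.minAreaRect(cn);print(r);print(onz(c,*r[0],40))
ys,xs=np.nonzero(cv2.drawContours(np.zeros_like(g),[cn],-1,255,-1));P=np.array([onz(c,u,v,45)[:2] for u,v in zip(xs,ys)])
mu=P.mean(0);w,V=np.linalg.eigh(np.cov((P-mu).T));v=V[:,1];print('roll',mu,np.degrees(np.arctan2(v[1],v[0])),np.sqrt(12*w));go((mu[0],mu[1],27-8))
```

```text
((254.99996948242188, 177.49996948242188), (90.99998474121094, 39.99999237060547), 90.0)
[ 449.17249921 -348.74323748   40.        ]
roll [ 448.81424115 -350.1742158 ] 92.85928908171226 [ 43.26780598 104.28494816]
now [ 447.5 -349.8  211.6] yaw -87.27 tool d mm [  0.9  -2.  192.6] scaled [ 0.003  -0.0065  0.6421] turn None
```

View pics/e_wrist.png

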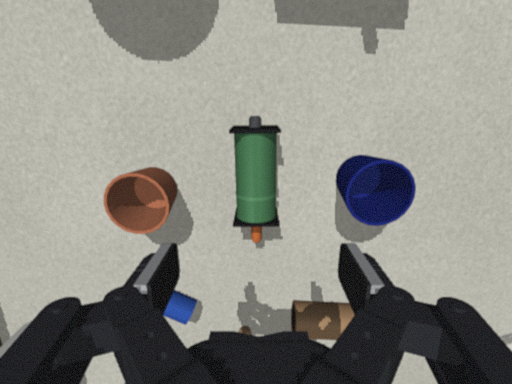

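Call:
drive_tool --increments '[[1,[0,-0.006,0.18],0],[1,[0,0,0.18],0],[1,[0,0,0.15],0],[1,[0,0,0.08],0],[1,[0,0,0.047],0],[1,[0,0,0],0],[-1,[0,0,0],0],[-1,[0,0,0],0],[-1,[0,0,0],0],[-1,[0,0,0],0],[-1,[0,0,0],0],[-1,[0,0,0],0]]'

```text
clock: 10.1
position: [451.2, -348.8, 24.3]
ee_rot: [0.725, -0.689, 0.001, -0.0]
contact_force: [-1.7, 1.5, 5.7]
gripper_width: 46.2
```

Run:
```python
from h import *
print(tool()[0],yaw(tool()[1]),read_state()['contact_force'])
snap(['wrist'],'f')
```

```text
[ 451.23081858 -348.75572626   24.27614639] -87.02766631575106 [-1.69256016  1.54486739  5.72090718]
```

View pics/f_wrist.png

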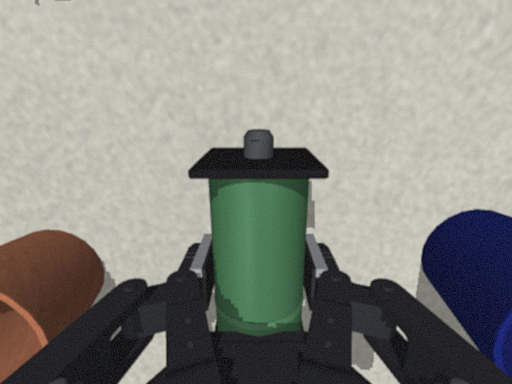

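Call:
drive_tool --increments '[[-1,[0,0,-0.1],0],[-1,[0,0,-0.15],0],[-1,[0,0,-0.2],0],[-1,[0,0,-0.15],0],[-1,[0,0,0],0],[-1,[0,0,0],0]]'

```text
clock: 10.9
position: [449.4, -347.6, 201.1]
ee_rot: [0.725, -0.689, -0.002, -0.0]
contact_force: [0.6, -0.3, -4.2]
gripper_width: 45.8
```

Run:
```python
from h import *
snap(['wrist','side','top'],'g')
c,im=load('f','wrist')
save('z7',cv2.resize(im[115:195,180:340],None,fx=5,fy=5,interpolation=cv2.INTER_CUBIC))
c,im=load('g','wrist')
save('z8',cv2.resize(im[115:195,180:340],None,fx=5,fy=5,interpolation=cv2.INTER_CUBIC))
c,im=load('g','side')
p=proj(c,(451,-350,190)).astype(int);print(p)
save('z9',cv2.resize(im[p[1]-60:p[1]+60,p[0]-60:p[0]+60],None,fx=5,fy=5,interpolation=cv2.INTER_CUBIC))
go((582.8,30.3,200))
```

```text
[226 245]
now [ 449.6 -347.9  200.4] yaw -87.07 tool d mm [-370.9 -152.4    0.7] scaled [-1.2362 -0.508   0.0023] turn None
```

View pics/z7.png

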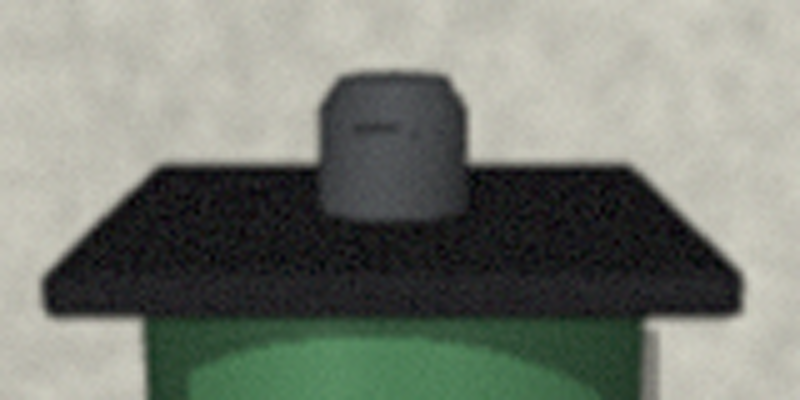

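View pics/z8.png

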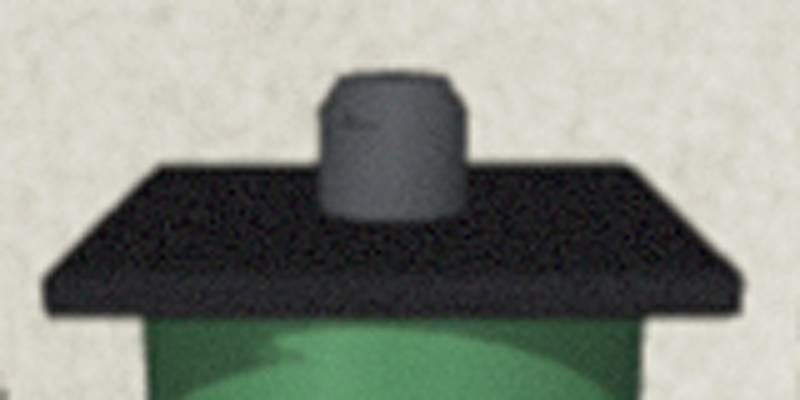

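View pics/z9.png

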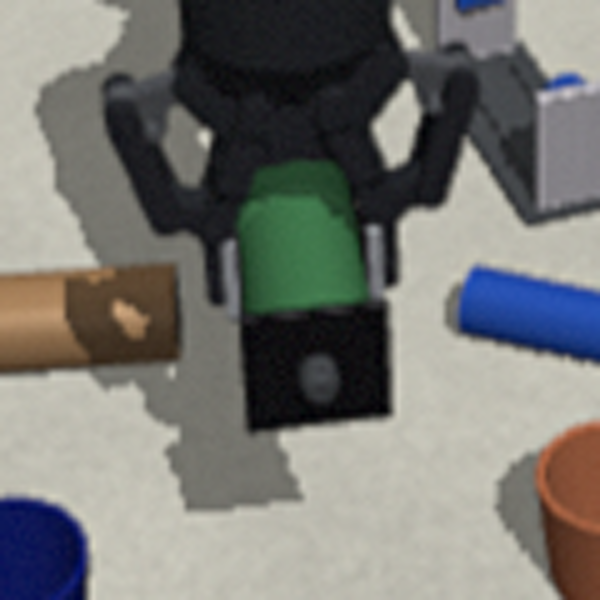

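Run:
```python
from h import *
c,im=load('f','wrist')
T=np.array([451.23,-348.76,24.28]);a=np.radians(-87.03)
ex=np.array([np.cos(a),np.sin(a),0]);ey=np.array([np.sin(a),-np.cos(a),0]);
P=lambda u,v,z: onz(c,180+(u+.5)/5-.5,115+(v+.5)/5-.5,z)
for n,u,v,z in(('topL',43,281,54),('topR',742,281,54),('inL',48,316,54),('inR',738,316,54),('botL',162,165,0),('botR',632,165,0),('pinL',319,150,27),('pinR',467,150,27)):
    d=P(u,v,z)-T;print(n,(d@ex).round(1),(d@ey).round(1))
```

```text
topL 54.8 -25.7
topR 54.8 27.4
inL 52.0 -25.6
inR 52.0 27.3
botL 55.0 -25.3
botR 55.0 27.8
pinL 60.7 -6.1
pinR 60.7 7.7
```

Call:
drive_tool --increments '[[-1,[0,0,0],-0.0457],[-1,[0,0,0],-0.0457],[-1,[-0.1525,-0.1042,0],0],[-1,[-0.1525,-0.1042,0],0],[-1,[-0.1525,-0.1042,0],0],[-1,[-0.1525,-0.1042,0],0],[-1,[-0.1525,-0.1042,0],0],[-1,[-0.1525,-0.1042,0],0],[-1,[-0.1525,-0.1042,0],0],[-1,[0,0,0],0],[-1,[0,0,0],0]]'

```text
clock: 12.42
position: [588.4, 13.9, 201.1]
ee_rot: [0.785, -0.619, -0.001, 0.001]
contact_force: [-0.2, -0.9, -3.6]
gripper_width: 46.4
```

Run:
```python
from h import *
go((588.3,14.2,127),-76.6)
snap(['wrist'],'h')
```

```text
now [588.4  13.9 201.1] yaw -76.54 tool d mm [-0.3 -0.2 74.1] scaled [-0.0012 -0.0008  0.2469] turn 0.0005
```

View pics/h_wrist.png

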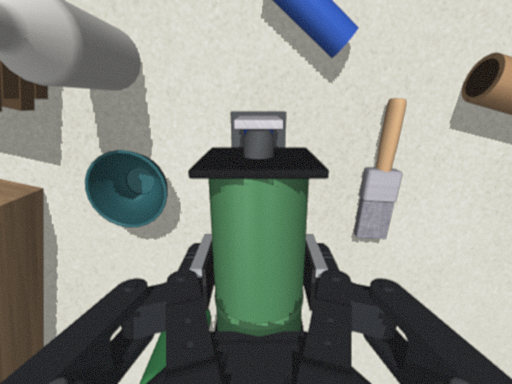

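Call:
drive_tool --increments '[[-1,[0,0,0.15],0],[-1,[0,0,0.1],0],[-1,[0,0,0.057],0],[-1,[0,0,0],0],[-1,[0,0,0],0]]'

```text
clock: 13.1
position: [589.8, 13.1, 111.6]
ee_rot: [0.785, -0.62, 0.001, -0.001]
contact_force: [-0.0, 0.3, -3.8]
gripper_width: 45.8
```

Run:
```python
from h import *
go((588.3,14.2,109),-76.6)
snap(['wrist','side','top'],'i')
c,im=load('i','wrist')
save('z10',cv2.resize(im[85:195,180:340],None,fx=5,fy=5,interpolation=cv2.INTER_CUBIC))
c,im=load('i','side')
p=proj(c,(586,10,110)).astype(int)
save('z11',cv2.resize(im[p[1]-50:p[1]+50,p[0]-60:p[0]+60],None,fx=6,fy=6,interpolation=cv2.INTER_CUBIC))
```

```text
now [589.8  13.1 111.6] yaw -76.62 tool d mm [-1.4  1.2  2.6] scaled [-0.0047  0.0039  0.0086] turn -0.0002
```

View pics/z10.png

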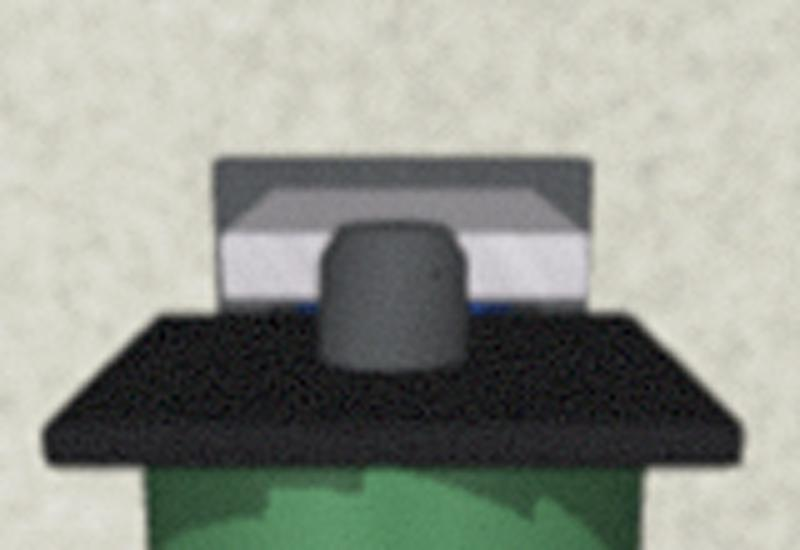

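View pics/z11.png

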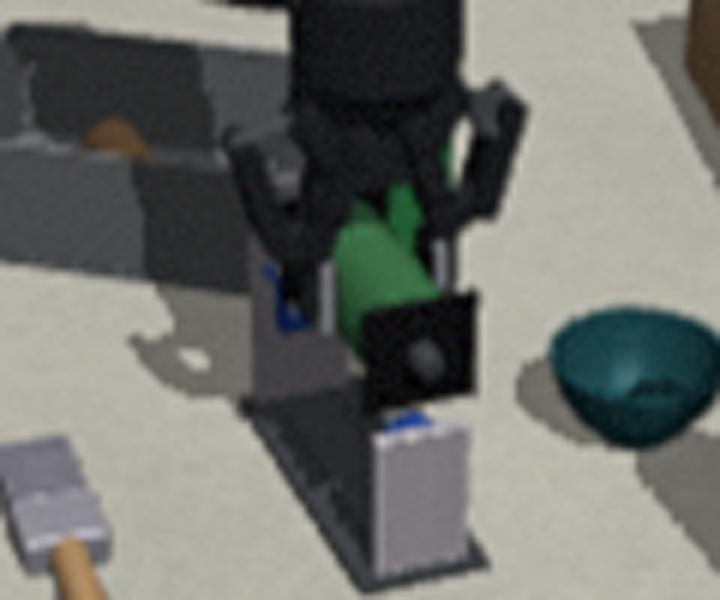

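Run:
```python
from h import *
c,im=load('i','wrist')
T=np.array([589.8,13.1,111.6]);a=np.radians(-76.62)
ex=np.array([np.cos(a),np.sin(a),0]);ey=np.array([np.sin(a),-np.cos(a),0]);
P=lambda u,v,z: onz(c,180+(u+.5)/5-.5,85+(v+.5)/5-.5,z)
for n,u,v,z in(('upL',220,232,78),('upR',589,232,78),('inL',221,300,78),('inR',588,300,78),('plateL',43,431,141.3),('plateR',742,431,141.3),('pinL',319,300,114.3),('pinR',467,300,114.3),('baseL',213,158,6),('baseR',592,158,6)):
    d=P(u,v,z)-T;print(n,(d@ex).round(1),(d@ey).round(1))
```

```text
upL 63.1 -19.4
upR 63.1 24.0
inL 55.1 -19.6
inR 55.1 24.2
plateL 54.6 -25.6
plateR 54.6 27.5
pinL 60.5 -5.9
pinR 60.5 7.9
baseL 67.9 -28.9
baseR 67.9 34.0
```

Call:
drive_tool --increments '[[-1,[-0.03,0.004,0],0],[-1,[-0.03,0,0],0],[-1,[-0.02,0,0],0],[-1,[-0.012,0,0],0],[-1,[0,0,0],0],[-1,[0,0,0],0]]'

```text
clock: 14.0
position: [582.1, 40.1, 111.1]
ee_rot: [0.785, -0.619, 0.001, 0.0]
contact_force: [3.0, -6.4, -2.8]
gripper_width: 46.5
```

Run:
```python
from h import *
go((582.1,40.4,111),-76.6)
print(read_state()['contact_force'])
snap(['wrist','side'],'j')
c,im=load('j','wrist')
save('z10',cv2.resize(im[85:195,180:340],None,fx=5,fy=5,interpolation=cv2.INTER_CUBIC))
c,im=load('j','side')
p=proj(c,(586,10,110)).astype(int)
save('z11',cv2.resize(im[p[1]-50:p[1]+50,p[0]-60:p[0]+60],None,fx=6,fy=6,interpolation=cv2.INTER_CUBIC))
```

```text
now [582.1  40.1 111.1] yaw -76.54 tool d mm [-0.3 -0.   0.1] scaled [-0.0009 -0.0001  0.0003] turn 0.0005
[ 3.02771097 -6.37569026 -2.83013042]
```

View pics/z10.png

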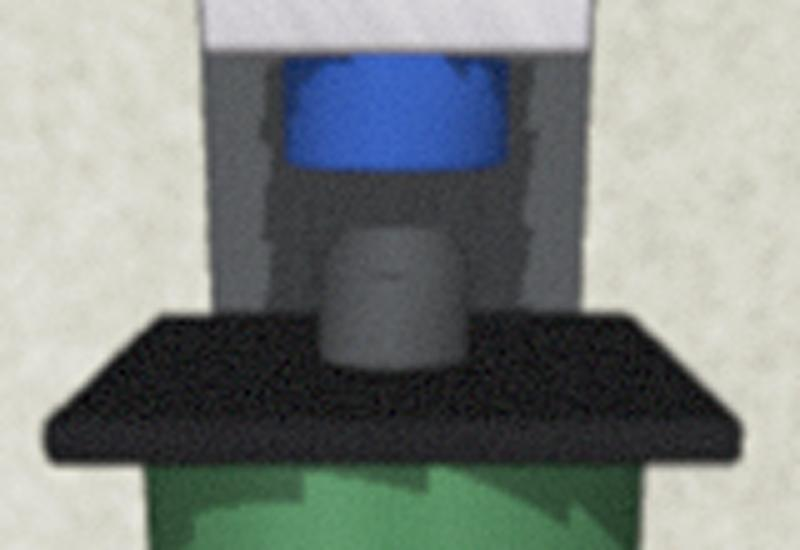

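View pics/z11.png

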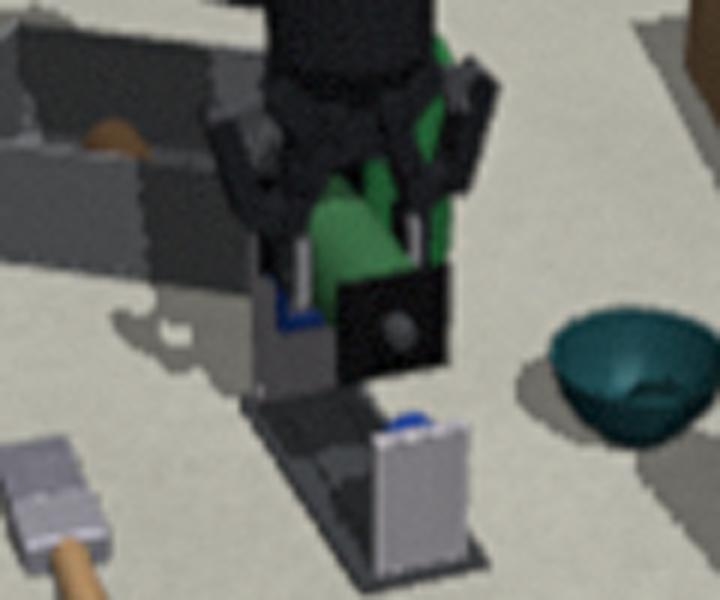

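Call:
drive_tool --increments '[[-1,[0,0,0.04],0],[-1,[0,0,0.04],0],[-1,[0,0,0.04],0],[-1,[0,0,0],0],[-1,[0,0,0],0]]'

```text
clock: 14.72
position: [581.5, 39.9, 74.5]
ee_rot: [0.785, -0.619, 0.0, 0.001]
contact_force: [2.8, -5.0, -4.6]
gripper_width: 46.1
```

Run:
```python
from h import *
go((582.1,40.4,60.3),-76.6)
print(read_state()['contact_force'])
snap(['wrist','side'],'k')
c,im=load('k','wrist')
save('z10',cv2.resize(im[55:195,180:340],None,fx=4,fy=4,interpolation=cv2.INTER_CUBIC))
c,im=load('k','side')
p=proj(c,(586,10,80)).astype(int)
save('z11',cv2.resize(im[p[1]-50:p[1]+50,p[0]-60:p[0]+60],None,fx=6,fy=6,interpolation=cv2.INTER_CUBIC))
```

```text
now [581.5  39.9  74.5] yaw -76.55 tool d mm [-0.4 -0.8 14.2] scaled [-0.0012 -0.0026  0.0473] turn 0.0004
[ 2.75506185 -4.96179606 -4.61868041]
```

View pics/z10.png

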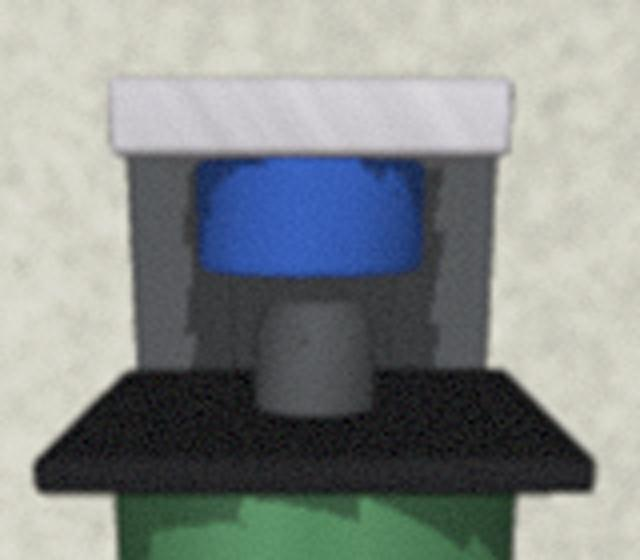

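View pics/z11.png

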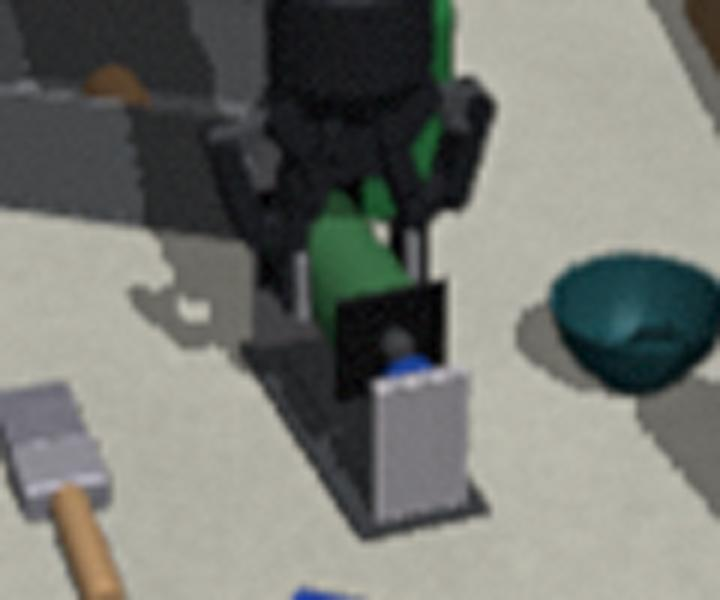

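Run:
```python
from h import *
c,im=load('k','wrist')
T=np.array([581.5,39.9,74.5]);a=np.radians(-76.55)
ex=np.array([np.cos(a),np.sin(a),0]);ey=np.array([np.sin(a),-np.cos(a),0]);
P=lambda u,v,z: onz(c,180+(u+.5)/4-.5,55+(v+.5)/4-.5,z)
for n,u,v,z in(('upL',109,77,78),('upR',513,77,78),('inL',112,154,78),('inR',510,154,78),('rim',311,274,78),('plateL',35,462,104.2),('plateR',594,462,104.2),('pinL',256,360,77.2),('pinR',374,360,77.2)):
    d=P(u,v,z)-T;print(n,(d@ex).round(1),(d@ey).round(1))
```

```text
upL 90.9 -21.0
upR 90.9 22.3
inL 83.1 -21.2
inR 83.1 22.4
rim 70.3 0.6
plateL 54.9 -25.6
plateR 54.9 27.5
pinL 60.5 -5.8
pinR 60.5 7.9
```

Call:
drive_tool --increments '[[-1,[0,-0.001,0.025],0],[-1,[0,0,0.022],0],[-1,[0,0,0],0],[-1,[0,0,0],0]]'

```text
clock: 15.32
position: [582.1, 40.0, 60.8]
ee_rot: [0.785, -0.619, 0.0, 0.0]
contact_force: [2.2, -5.4, -2.6]
gripper_width: 46.4
```

Run:
```python
from h import *
go((582.1,40.4,60.3),-76.6)
print(read_state()['contact_force'])
snap(['wrist','side'],'l')
c,im=load('l','wrist')
save('z10',cv2.resize(im[55:195,180:340],None,fx=4,fy=4,interpolation=cv2.INTER_CUBIC))
c,im=load('l','side')
p=proj(c,(586,10,80)).astype(int)
save('z11',cv2.resize(im[p[1]-50:p[1]+50,p[0]-60:p[0]+60],None,fx=6,fy=6,interpolation=cv2.INTER_CUBIC))
```

```text
now [582.1  40.   60.8] yaw -76.54 tool d mm [-0.3 -0.1  0.5] scaled [-0.0012 -0.0004  0.0018] turn 0.0005
[ 2.20607429 -5.38048628 -2.6033938 ]
```

View pics/z10.png

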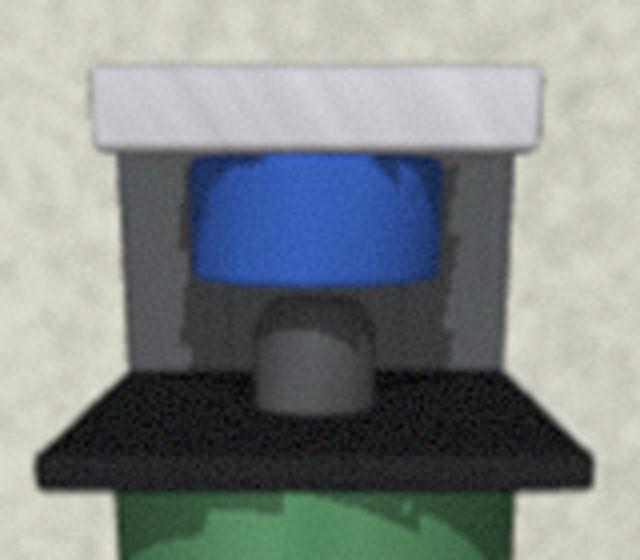

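View pics/z11.png

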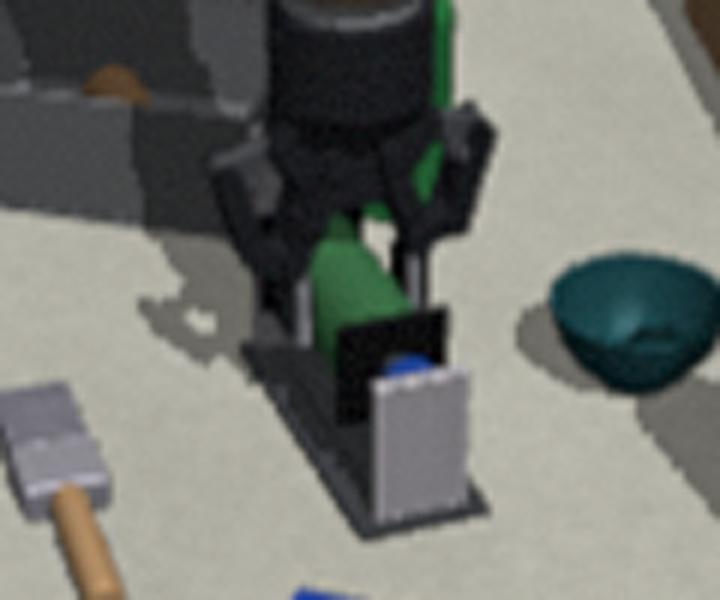

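Call:
drive_tool --increments '[[-1,[0.01,0,0],0],[-1,[0.012,0,0],0],[-1,[0,0,0],0]]'

```text
clock: 15.8
position: [583.6, 33.7, 60.8]
ee_rot: [0.785, -0.62, 0.0, 0.0]
contact_force: [1.3, -4.2, -1.9]
gripper_width: 46.1
```

Call:
drive_tool --increments '[[-1,[0.01,0,0],0],[-1,[0.01,0,0],0],[-1,[0,0,0],0],[-1,[0,0,0],0]]'

```text
clock: 16.3
position: [584.8, 28.3, 60.5]
ee_rot: [0.785, -0.62, 0.0, -0.0]
contact_force: [2.0, -3.6, -1.0]
gripper_width: 46.4
```

Run:
```python
from h import *
go((585.1,27.8,58.3),-76.6)
snap(['wrist'],'m')
c,im=load('m','wrist')
save('z10',cv2.resize(im[55:195,180:340],None,fx=4,fy=4,interpolation=cv2.INTER_CUBIC))
```

```text
now [584.8  28.3  60.5] yaw -76.56 tool d mm [ 0.5 -0.1  2.2] scaled [ 0.0018 -0.0005  0.0075] turn 0.0003
```

View pics/z10.png

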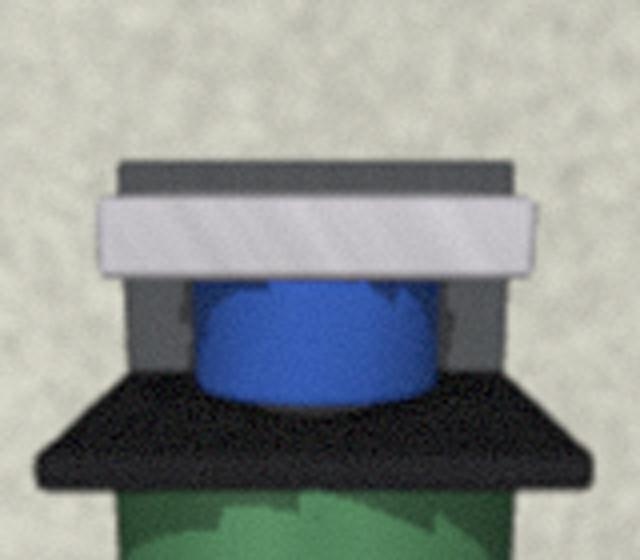

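Call:
drive_tool --increments '[[-1,[0.004,0,0.004],0],[-1,[0.002,0,0.003],0],[-1,[0,0,0],0],[-1,[0,0,0],0]]'

```text
clock: 16.85
position: [585.1, 27.8, 58.9]
ee_rot: [0.785, -0.619, -0.0, -0.001]
contact_force: [-3.2, 5.0, 3.2]
gripper_width: 46.3
```

Run:
```python
from h import *
go((585.1,27.8,58.3),-76.6)
snap(['wrist'],'n')
c,im=load('n','wrist')
save('z10',cv2.resize(im[55:195,180:340],None,fx=4,fy=4,interpolation=cv2.INTER_CUBIC))
```

```text
now [585.1  27.8  58.9] yaw -76.56 tool d mm [0.  0.  0.6] scaled [0.0001 0.     0.0019] turn 0.0004
```

View pics/z10.png

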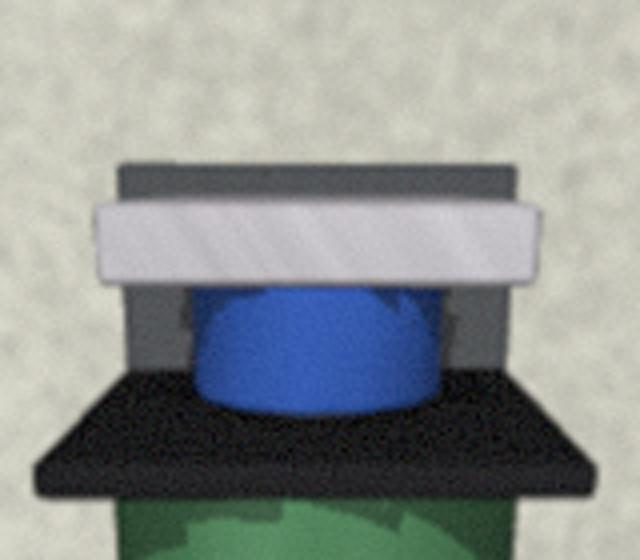

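Call:
drive_tool --increments '[[-0.2,[0,0,0],0],[0.2,[0,0,0],0],[0.6,[0,0,0],0],[1,[0,0,0],0],[1,[0,0,0],0],[1,[0,0,-0.05],0],[1,[0,0,-0.1],0],[1,[0,0,-0.15],0],[1,[0,0,-0.2],0],[1,[0,0,0],0]]'

```text
clock: 18.15
position: [588.4, 27.0, 215.8]
ee_rot: [0.785, -0.619, 0.005, -0.005]
contact_force: [0.6, 1.0, 0.3]
gripper_width: 85.3
```

Run:
```python
from h import *
print(tool()[0],yaw(tool()[1]))
snap(['wrist','side','top'],'o')
c,im=load('o','wrist')
save('z10',cv2.resize(im[85:285,190:330],None,fx=3,fy=3,interpolation=cv2.INTER_CUBIC))
c,im=load('o','side')
p=proj(c,(586,10,60)).astype(int)
save('z11',cv2.resize(im[p[1]-50:p[1]+50,p[0]-60:p[0]+60],None,fx=6,fy=6,interpolation=cv2.INTER_CUBIC))
```

```text
[588.44841281  26.96585364 215.78351118] -76.51805395285763
```

View pics/z10.png

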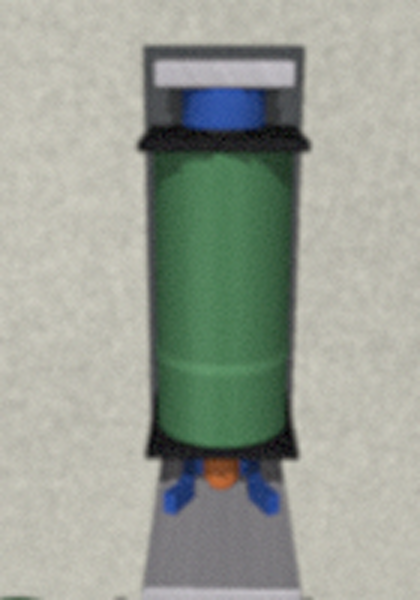

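View pics/z11.png

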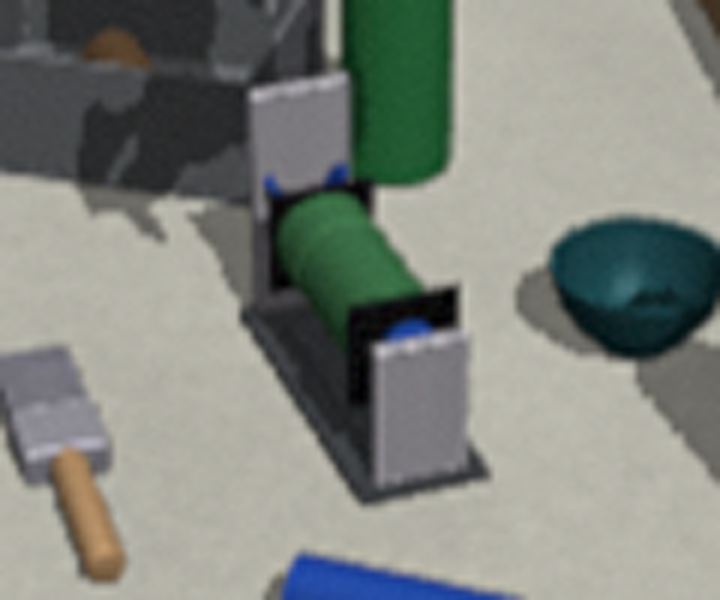

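View pics/o_top.png

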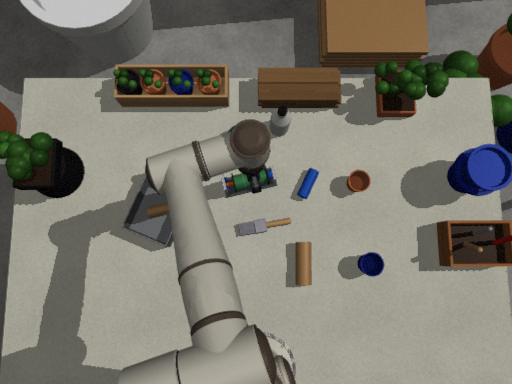

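Run:
```python
from h import *
c,im=load('o','wrist')
T=np.array([588.45,26.97,215.78]);a=np.radians(-76.52)
ex=np.array([np.cos(a),np.sin(a),0]);ey=np.array([np.sin(a),-np.cos(a),0]);
P=lambda u,v,z: onz(c,190+(u+.5)/3-.5,85+(v+.5)/3-.5,z)
for n,u,v,z in(('upL',154,60,78),('upR',297,60,78),('-yL',139,150,88),('-yR',310,150,88),('+yL',148,458,88),('+yR',299,458,88),('plg',221,488,61)):
    d=P(u,v,z)-T;print(n,(d@ex).round(1),(d@ey).round(1))
a=cv2.resize(im[225:265,235:295],None,fx=12,fy=12,interpolation=cv2.INTER_CUBIC);save('z12',a)
```

```text
upL 76.7 -16.8
upR 76.7 27.5
-yL 50.3 -21.3
-yR 50.4 31.5
+yL -55.5 -20.8
+yR -55.2 31.7
plg -82.4 4.9
```

View pics/z12.png

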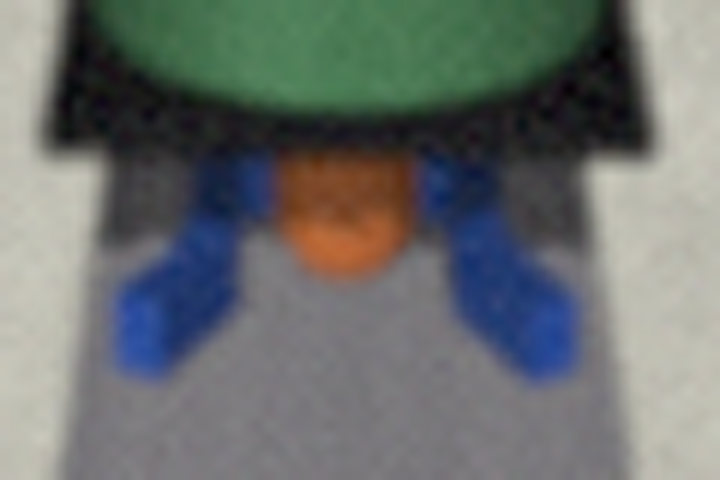

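```bash
python3 -c "
from h import *
s=read_state();print(s['clock'],s['contact_force'],s['joint_vel'].round(3));print(job_done())"
```

```text
18.3 [ 0.30750722  0.0460286  -0.85494601] [-0.001  0.026 -0.021 -0.     0.002  0.003]
the job is handed in; nothing more can be done
None
```

The old core is in the scrap bin and the green roll is fitted in the holder. I handed the job in at 18.3 s; no verdict is reported.

- **Core:** I lifted it from the holder and released it in the bin. The wrist picture taken afterwards shows it lying inside the bin.
- **Fitting the roll:** I pressed the plunger about 21 mm in against the back plate, lowered the roll and slid the pin into the closed cup. The reversed side force (about 5 N) and the upward force showed the pin at the cup's bottom and the roll resting on the floor.
- **Last check:** After release, the roll sat level. Its origin was at about holder y = -3.7 mm, against -3 mm nominal and within my measuring error of about 1 mm. The plunger was centred between the open cup's cheeks. I judged its height only from the end plates' width in the picture, good to about 2 mm.
- **Other things:** The gripper was open and clear. The pots, bowl, brush and bottles looked undisturbed in the final views, though the arm hid the green bottle in the top view.
- **Disagreement:** The top and wrist cameras differed by about 3.5 mm on the holder's position. I settled it by comparing the pin directly with the cup in the wrist view.

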